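Empty the tipping kettle of sugar cakes

TASK

Lift the loose lid off the leaning kettle by its knob and set it down gently, knob up, wholly on the empty slatted board. Then tip the kettle right over to its stop by its red handle so that all three sugar cakes slide out into the wooden tray, and lower it gently back onto its rest, without letting it slam. Leave the other things on the table where they are.

Things in the scene. Friction and masses are not known exactly. Their poses are not given: they have to be found in the camera images.
- stand: Fixed dark steel frame of the tipping kettle, 150 x 200 mm base plate. Origin on the table under the frame; its -x axis points to where the kettle pours, y is parallel to the kettle's hinge, z up. The hinge lies at x = -90, z = 120 mm.
- kettle_hinge (a point): Middle of the kettle's hinge, a horizontal bar (along the stand's y) just outside the lip of the mouth on the pouring side, 120 mm above the table. Its frame turns with the kettle; at rest its axes equal the stand's.
- kettle_handle (a point): Middle of the kettle's red handle bar: 12 mm thick, 90 mm long between two arms, parallel to the hinge and 185 mm from it, on the side away from the pour. At rest it is 198 mm above the table and stands 48 mm out from the kettle's rim. It can be pinched from above across the bar and turns in the fingers.
- kettle (a joint): Turn of the kettle about its hinge (rad): 0 at rest, leaning 25 degrees towards the pour; it grows as the handle is lifted up and over towards the pouring side; stop at 1.95. It swings freely and falls back under its own weight when let go before about 1.3. Kettle: bright aluminium bucket, 130 mm across the mouth, 112 mm at the base, 110 mm deep, 0.55 kg.
- lid: Round aluminium lid, 144 mm across, 0.15 to 0.3 kg, lying loose in the kettle's mouth and leaning with it. Origin at the centre of its underside, z along its axis towards the knob. A plug 107 mm across and 16 mm deep reaches into the mouth with a few mm of play; the rim flange lies at z = 16 to 20 mm; black round knob 32 mm across from z = 36 to 62 mm on a thin stem.
- board: Empty square slatted wooden board, 200 x 200 mm, fixed on the table. Origin at the centre of its underside, z up; its flat top is at z = 20 mm.
- tray: Open wooden tray in front of the kettle under its pouring lip, 200 (x) x 220 (y) x 42 mm, walls and floor 8 mm, fixed. Origin at the centre of its underside, x and y along its sides.
- mug: Blue ceramic mug, 72 mm across, 85 mm tall; origin at the centre of its underside. Leave alone.
- jar: Amber glass jar, 68 mm across, 100 mm tall; origin at the centre of its underside. Leave alone.
- scraper: Scraper (spatula) lying flat on the table, handle to its -x; origin on its underside. Leave alone.
- spare0: Brown sugar cake standing on the table, 42 mm across, 42 mm tall; origin at the centre of its underside. Leave alone.
- spare1: A second such cake standing on the table. Leave alone.
- cake0: Brown sugar cake, a slightly tapered cylinder 42 mm across and 42 mm tall, lying in the kettle at the start; origin at the centre of its base.
- cake1: Another such cake in the kettle.
- cake2: Another such cake in the kettle.
There are look-alikes about, which are no part of the job. Several things have the shape of the lid; the one meant has the colours described above.

How it is judged (in metres and radians):
On the way, in this order (a step that is already met when the one before it is completed fails the run):
1. the lid lies wholly on the slatted board, knob up, at rest and let go (x of lid in the frame of board between -0.042 and 0.042 m and y of lid in the frame of board between -0.042 and 0.042 m and z of lid in the frame of board below 0.028 m and angle between lid's own z axis and vertical below 0.08 rad and linear speed of lid below 0.02 m/s and contact force between lid and the fingers below 0.1 N), for 0.2 s.
2. the kettle has been tipped right over (past 1.7 rad) (value of joint kettle above 1.7 rad), for 0.1 s.
At the end, for the whole second after the job is handed in: The lid lies flat on the slatted board, knob up (centre within 42 mm of the board's middle along each side, tilt under 0.08 rad), at rest; all three cakes lie at rest inside the wooden tray; the kettle is back on its rest (joint under 0.06 rad) (x of lid in the frame of board between -0.042 and 0.042 m and y of lid in the frame of board between -0.042 and 0.042 m and z of lid in the frame of board below 0.028 m and angle between lid's own z axis and vertical below 0.08 rad and linear speed of each of lid, cake0, cake1, cake2 below 0.02 m/s and value of joint kettle below 0.06 rad and x of cake0 in the frame of tray between -0.1 and 0.1 m and y of cake0 in the frame of tray between -0.11 and 0.11 m and z of each of cake0, cake1, cake2 in the frame of tray below 0.075 m and x of cake1 in the frame of tray between -0.1 and 0.1 m and y of cake1 in the frame of tray between -0.11 and 0.11 m and x of cake2 in the frame of tray between -0.1 and 0.1 m and y of cake2 in the frame of tray between -0.11 and 0.11 m); the robot touches nothing.
It fails at once if the lid is dropped: out of the fingers it falls or topples faster than 0.3 m/s (linear speed of lid above 0.3 m/s and contact force between lid and the fingers below 0.1 N).
It fails at once if the kettle falls back or slams (turning back faster than 2.5 rad/s) (velocity of joint kettle below -2.5 rad/s).
It fails at once if the kettle is tipped (past 0.5 rad) before the lid lies on the board (value of joint kettle above 0.5 rad and not (x of lid in the frame of board between -0.042 and 0.042 m and y of lid in the frame of board between -0.042 and 0.042 m and z of lid in the frame of board below 0.028 m and angle between lid's own z axis and vertical below 0.08 rad)).
It fails at once if a bystander (mug, jar, scraper, standing cakes) is moved more than 30 mm (distance of any of mug, jar, scraper, spare0, spare1 from where it was at the start of the episode above 0.03 m).
It also fails if it takes over 72 s, if anything falls off the work surface, if the arm or the gripper's body presses on something with over 40 N, if the wrist force passes 120 N, or if a joint passes its speed limit or range.

ROBOT

A 7-joint arm with a two-finger parallel gripper is mounted at the origin on the work surface. World frame = base frame: x ahead of the robot, y to its left, z up, the work surface at z = 0. Lengths are in mm, angles in rad, forces in N, time in s.
With the tool pointing down it reaches from about 425 to 875 mm from the base axis. Payload 9.9 kg.
Tool frame: the origin (TCP) lies between the finger pads; the fingertips stand 14 mm ahead of it and the grasp point (between the pads) lies 5 mm behind it; z points along the fingers, y is the direction in which the jaws open and shut (so a half turn about z gives the same grasp; the last joint's range is limited). The gripper opens to 85 mm and grips with 20 to 120 N. Pads are 22 mm wide; open, the fingers measure 114 mm over their backs; the gripper's body (76 mm by 85 mm) begins 54 mm behind the grasp point. The pads swing forward as they close: fully open they stand 13 mm farther back than shut.
Start: joints at [-1.317, 0.576, 0.025, 1.437, -0.015, 1.129, -0.057], TCP at [223.696, 636.859, 245.289] pointing down, gripper open.
Joint ranges: [-2.76, 2.76], [-0.34, 2.15], [-1.52, 1.57], [0.19, 2.46], [-1.09, 4.23], [0.17, 1.99], [-2.82, 2.82]. Speed limits (rad/s): [2.22, 2.22, 3.01, 3.01, 3.14, 3.14, 3.14].

INTERFACE

Orientations are given as a rotation vector (axis times angle).
In Python, from bench import sense, camera, sign_off gives the robot as it stands. The module is installed in compiled form; this text tells all that it offers.
- The arm moves only by the tool step_arm, never from a script. Its argument "rows" is a list that holds one entry, the list of rows, each a list of 7 numbers: the opening in per cent of the stroke, from 0 (shut) to 100 (fully open), then the shift along the world's x, y, z in mm, then the turn, a rotation vector about the world's x, y, z in degrees. In form: [[[grip, dx, dy, dz, rx, ry, rz], ...]]. A call has 1 to 8 rows; each row shifts and turns the commanded pose from where the row before left it; what a row does not reach is not made up. A row lasts 1/12 s, in which the tool goes at most 41.7 mm and 7.16 degrees, less where a joint would pass 70% of its speed; a pose out of reach is approached as far as the arm can. A call with a gripper value outside its range is refused whole. The fingers move at their own pace and stop on an object; "newtons" is the grip in N (left out, the last holds). Time passes only in rows, so rows that do not move let the fingers close. It gives the time, the measured TCP pose, the force and the opening at its end, in the units of the state.
- sense(): the state, without advancing time (a new reading comes with each control period).
- camera(name): name is "scene" or "top"; returns a dict with "color" (400x640x3 uint8, red, green, blue), "z_map" (400x640 float32, mm along the optical axis (not along the pixel's ray), 0 where there is no reading), "fx", "fy", "cx", "cy" (pixels), "D" ([k1, k2, p1, p2, k3] as OpenCV has them; the pictures are not rectified), "origin" and "rotation" of the camera in the world. Camera axes: x right, y down, z forward; pixel columns grow to the right and rows downward; lengths in mm; the calibration is good to about 2 mm. A picture is of the moment at which its call begins.
- sign_off(): hands the job in, once; it reports no verdict.
The state is a dict: "t": time; "joints": joint angles; "joint_velocities": joint speeds; "effort": joint torques, N m; "tcp_pos": TCP position; "tcp_rot": TCP orientation; "force": force on the tool from outside, world axes, zero at the start; "wrist_torque": the same for the moment, N m; "gripper_width": opening from 0.0 (shut) to 1.0 (fully open).
Only numpy, scipy, OpenCV 4.12 (cv2) and the standard library are available. Lean on these libraries where they do the work, as an engineer would, in place of code of your own. Each camera call takes 0.05 s, during which the arm holds its last target.

## Working session

There is one attempt and no reset: what is moved stays moved. The work goes in short steps, Python scripts to look and compute and a tool call to move; the robot and the scene stay as the last step left them, time stands still between calls to the robot, and variables do not carry over. Pictures are saved under pics/ and viewed, and the job is handed in when it is done.

Besides the shell and the picture viewer there is one more tool, called after "Request:" as a command line: name --argument value ..., lists and objects as JSON in quotes. step_arm: Moves the arm, as the interface text tells. Its arguments: {"type":"object","properties":{"rows":{"type":"array"},"newtons":{"type":"number"}},"required":["rows"]}

```bash
mkdir -p pics; cat > h.py <<'E'
import numpy as np, cv2
from bench import sense, camera, sign_off
def snap(name,fn):
    c=camera(name); cv2.imwrite('pics/'+fn,cv2.cvtColor(c['color'],cv2.COLOR_RGB2BGR)); 
    np.save('/tmp/'+fn+'.npy',c,allow_pickle=True); return c
def K(c): return np.array([[c['fx'],0,c['cx']],[0,c['fy'],c['cy']],[0,0,1.]])
def rays(c,uv):
    p=cv2.undistortPoints(np.array(uv,float).reshape(-1,1,2),K(c),np.array(c['D'],float)).reshape(-1,2)
    return np.c_[p,np.ones(len(p))]
def plane(c,uv,z):
    d=rays(c,uv)@np.array(c['rotation']).T; o=np.array(c['origin']); return o+d*((z-o[2])/d[:,2])[:,None]
def cloud(c):
    v,u=np.mgrid[0:400,0:640]; r=rays(c,np.c_[u.ravel(),v.ravel()])*c['z_map'].ravel()[:,None]
    P=r@np.array(c['rotation']).T+np.array(c['origin']); P[c['z_map'].ravel()==0]=np.nan; return P.reshape(400,640,3)
def load(fn): return np.load('/tmp/'+fn+'.npy',allow_pickle=True).item()
E
python3 - <<'E'
from h import *
for n in('scene','top'):
    c=snap(n,n+'0.png'); print(n,c['origin'],np.array(c['rotation']).round(3).tolist(),c['fx'])
s=sense(); print(s)
E
```

```text
scene [990.88529325 529.34194359 996.86019678] [-1.066, -2.519, 0.885] 376.44224788075394
top [ 324.25650589   45.60378571 1851.40113443] [-2.135, 2.186, -0.086] 505.2856442385647
{'t': 0.1, 'joints': array([-1.31680717,  0.57645177,  0.02485151,  1.43782895, -0.01499587,
        1.12902242, -0.05651501]), 'joint_velocities': array([ 1.24291992e-03, -5.65542459e-04,  2.65780107e-05, -1.40464878e-03,
        4.83494658e-04,  4.90017659e-04,  9.41880163e-04]), 'effort': array([ 5.68189877e-03, -7.67312837e+01,  2.25792669e+00, -2.86607516e+01,
        1.59360759e-02,  8.61878449e-03,  5.19728269e-05]), 'tcp_pos': array([223.56153295, 636.48351218, 244.52472049]), 'tcp_rot': array([-5.28025440e-01, -3.09672424e+00,  2.38117131e-03]), 'force': array([0.31998487, 0.32299102, 0.93521443]), 'wrist_torque': array([-0.04274944,  0.06968857,  0.02968417]), 'gripper_width': 1.0004490265973724}
```

```bash
sed -i "s/np.array(c\['rotation'\])/cv2.Rodrigues(np.array(c['rotation'],float))[0]/" h.py; grep -c Rodrigues h.py
```

```text
2
```

View pics/scene0.png

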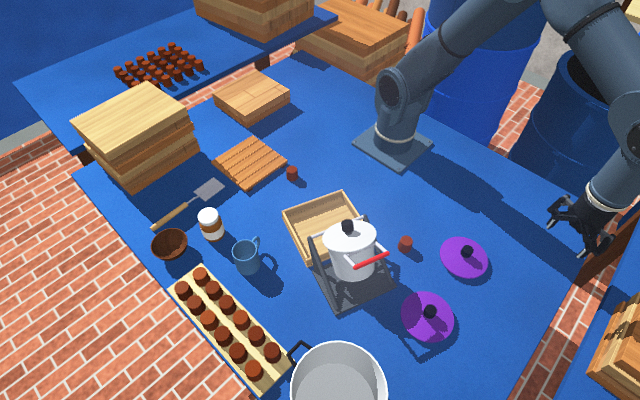

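View pics/top0.png

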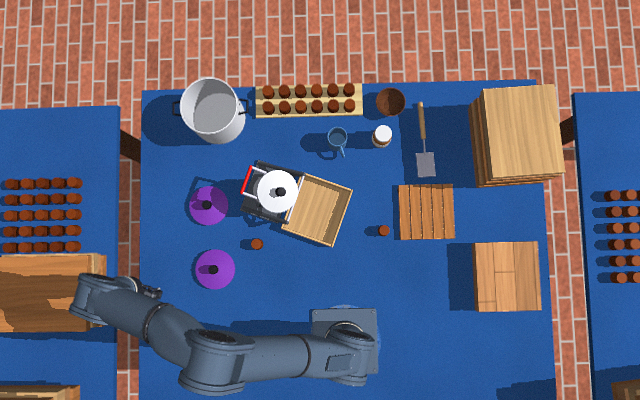

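The scene view shows these lookalikes:
- **Lid:** the aluminium lid with its black knob is in the kettle (scene 348,232; top 278,191). Two purple lids lie on the table (465,258 and 428,316), and a bare pot stands at 338,380.
- **Board:** the slatted board is at scene 250,162 and top 426,212. The plain plank stacks are at scene 252,97 and 135,135.
- **Handle:** the red bar is at scene 371,260 and top 247,181.

I choose the aluminium lid, the slatted board and the red bar. Next I take close crops and measure.

```bash
python3 - <<'E'
from h import *
t=load('top0.png'); s=load('scene0.png')
a=cv2.resize(s['color'][170:330,270:430],(480,480),interpolation=cv2.INTER_CUBIC)[:,:,::-1]
b=cv2.resize(t['color'][140:260,220:370],(600,480),interpolation=cv2.INTER_CUBIC)[:,:,::-1][:, :320]
cv2.imwrite('pics/crop0.png',np.hstack([a,b]))
Pt=cloud(t);Ps=cloud(s)
for n,c,P,box in(('top',t,Pt,(140,260,220,370)),('scene',s,Ps,(170,330,270,430))):
    hsv=cv2.cvtColor(c['color'],cv2.COLOR_RGB2HSV); y0,y1,x0,x1=box
    roi=np.zeros((400,640),bool); roi[y0:y1,x0:x1]=1
    red=roi&((hsv[...,0]<6)|(hsv[...,0]>174))&(hsv[...,1]>170)&(hsv[...,2]>110)
    q=P[red]; print(n,'red',red.sum(),np.nanmedian(q,0).round(1),np.nanmin(q,0).round(),np.nanmax(q,0).round())
    m=q[:, :2]; m=m[~np.isnan(m[:,0])]; w=np.linalg.svd(m-m.mean(0),full_matrices=False)[2][0]; print('dir',w, 'mean',np.nanmean(q,0))
    r=cv2.minAreaRect(np.argwhere(red)[:,::-1].astype(np.float32)); print('rect',r)
    blk=roi&(c['color'].max(2)<50)&(P[...,2]>170)
    q=P[blk]; print('knob',blk.sum(),np.nanmedian(q,0).round(1),np.nanmin(q,0).round(1),np.nanmax(q,0).round(1), np.argwhere(blk).mean(0)[::-1])
    wh=roi&(hsv[...,1]<40)&(hsv[...,2]>120)&(P[...,2]>140)
    q=P[wh]; print('lid',wh.sum(),np.nanmin(q,0).round(1),np.nanmax(q,0).round(1))
# tops of board & tray from heights
    Z=P[...,2]; hue=hsv[...,0]
    bo=(hue>5)&(hue<25)&(hsv[...,1]>90)&(Z>14)&(Z<27)
    bo=cv2.morphologyEx(bo.astype(np.uint8),cv2.MORPH_CLOSE,np.ones((5,5)))
    k=cv2.connectedComponentsWithStats(bo)
    for i in range(1,k[0]):
        if k[2][i,4]>400:
            uv=np.argwhere(k[1]==i)[:,::-1]; p=plane(c,uv,20)
            print('board?',k[2][i],cv2.minAreaRect(p[:,:2].astype(np.float32)))
    tr=(hue>5)&(hue<30)&(hsv[...,1]>60)&(Z>36)&(Z<48)
    tr=tr.astype(np.uint8)
    k=cv2.connectedComponentsWithStats(tr)
    for i in range(1,k[0]):
        if k[2][i,4]>80:
            uv=np.argwhere(k[1]==i)[:,::-1]; p=plane(c,uv,42)
            print('tray?',k[2][i],cv2.minAreaRect(p[:,:2].astype(np.float32)))
for u,v in((278,191),(295,190),(265,192),(278,175),(278,208)): print(u,v,Pt[v,u])
E
```

```text
top red 94 [563.3 315.  202.3] [518. 297. 185.] [610. 336. 212.]
dir [-0.93823116  0.3460091 ] mean [563.31341625 315.11532179 202.22982784]
rect ((245.90145874023438, 179.14598083496094), (3.161123275756836, 29.38990020751953), 19.983104705810547)
knob 24 [517.6 212.1 197.9] [507.9 193.1 182.9] [532.4 220.8 206.7] [277.70833333 192.16666667]
lid 1257 [458.8 153.1 140.1] [605.8 326.1 207.3]
board? [ 256   83  107   35 1580] ((881.8204345703125, 107.7723159790039), (394.1112365722656, 121.585205078125), 89.91011047363281)
board? [296 177  52  54 798] ((481.78277587890625, 78.26223754882812), (172.20413208007812, 185.80209350585938), 69.96115112304688)
board? [ 399  184   56   56 2958] ((456.1210632324219, -309.0323486328125), (196.65257263183594, 198.78173828125), 89.68424987792969)
tray? [376  88  29  21  89] ((876.167724609375, -192.66702270507812), (103.48683166503906, 72.43392181396484), 83.93427276611328)
tray? [332 187  21  57 117] ((445.3886413574219, -4.599845886230469), (31.161903381347656, 205.88514709472656), 76.42151641845703)
scene red 146 [565.4 317.1 203.4] [519. 297. 198.] [611. 337. 207.]
dir [ 0.93851522 -0.34523787] mean [566.22689524 317.10715365 203.25808873]
rect ((370.720947265625, 259.9820556640625), (4.128669738769531, 38.06708908081055), 65.37643432617188)
  return np.nanmean(a, axis, out=out, keepdims=keepdims)
Traceback (most recent call last):
ValueError: zero-size array to reduction operation fmin which has no identity
```

View pics/crop0.png

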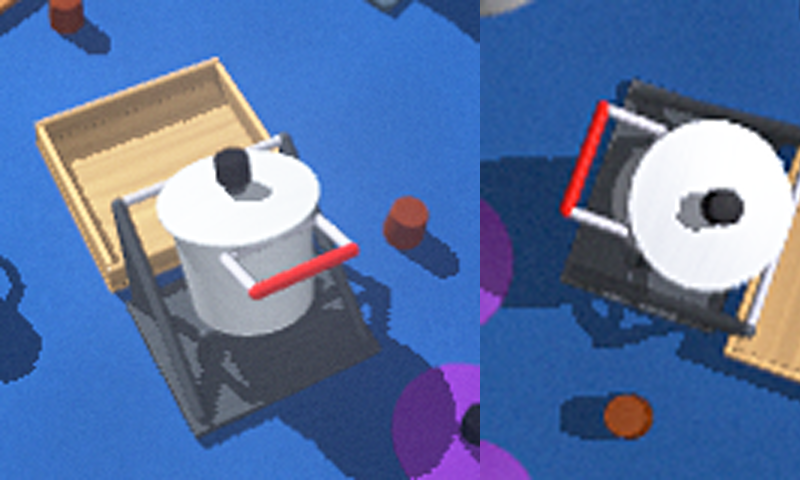

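```bash
python3 - <<'E'
from h import *
t=load('top0.png'); s=load('scene0.png')
def tri(uvt,uvs):
    A=np.zeros((3,3));b=np.zeros(3);L=[]
    for c,uv in((t,uvt),(s,uvs)):
        d=rays(c,[uv])@cv2.Rodrigues(np.array(c['rotation'],float))[0].T; d=d[0]/np.linalg.norm(d); M=np.eye(3)-np.outer(d,d); A+=M;b+=M@c['origin']; L.append((M,np.array(c['origin'])))
    x=np.linalg.solve(A,b); return x.round(1),[np.linalg.norm(M@(x-o)).round(1) for M,o in L]
cs=[]
for c,(x0,y0,x1,y1) in((t,(268,181,292,203)),(s,(338,216,358,238))):
    v=c['color'].max(2)[y0:y1,x0:x1]; print(np.sort(v.ravel())[::40])
    m=v<75
    k=cv2.connectedComponentsWithStats(m.astype(np.uint8)); i=1+k[2][1:,4].argmax(); print(k[2][i],k[3][i]); cs.append(k[3][i]+[x0,y0])
print('knob',cs,tri(*cs))
print('handle',tri((245.9,179.1),(370.7,260)))
Ps=cloud(s);Pt=cloud(t)
for n,c,P in(('t',t,Pt),('s',s,Ps)):
    hsv=cv2.cvtColor(c['color'],cv2.COLOR_RGB2HSV)
    x0,y0,x1,y1=(255,168,305,215) if n=='t' else (318,212,378,250)
    roi=np.zeros((400,640),bool);roi[y0:y1,x0:x1]=1
    m=roi&(c['color'].min(2)>190)&(P[...,2]>130); q=P[m]
    d=np.array([.345,.938]); print(n,m.sum(),q.mean(0).round(1)); 
    A=np.c_[q[:,:2]-q[:,:2].mean(0),np.ones(len(q))]; co=np.linalg.lstsq(A,q[:,2],rcond=None)[0]; nrm=np.r_[-co[:2],1]; nrm/=np.linalg.norm(nrm); print('normal',nrm, np.degrees(np.arccos(nrm[2])))
E
```

```text
[  0  61 125 147 247 250 252 253 254 255 255 255 255 255]
[ 7  7 11  8 66] [11.71212121 10.66666667]
[ 53  69  75  82 146 165 231 237 252 254 255]
[ 4  6 11 11 74] [ 9.09459459 11.66216216]
knob [array([279.71212121, 191.66666667]), array([347.09459459, 227.66216216])] (array([522.1, 205.2, 179.4]), [np.float64(0.6), np.float64(0.6)])
handle (array([564.6, 315.4, 197.6]), [np.float64(0.3), np.float64(0.3)])
t 1208 [528.8 217.2 164.8]
normal [-0.13565422 -0.37787087  0.91586655] 23.670909954213144
s 1097 [533.9 222.4 169.6]
normal [-0.14200811 -0.38297257  0.91277911] 24.107725819020427
```

Request:
step_arm --rows '[[[100, 18, -29, 5, 0, 0, -5.7], [100, 18, -29, 5, 0, 0, -5.7], [100, 18, -29, 5, 0, 0, -5.7], [100, 18, -29, 5, 0, 0, -5.7]]]' --newtons 60

```text
t: 0.43
tcp_pos: [296.2, 519.3, 265.0]
tcp_rot: [-1.137, -2.929, 0.001]
force: [0.6, 1.0, 0.5]
gripper_width: 1.002
```

```bash
cat >> h.py <<'E'
def st():
    s=sense(); R=cv2.Rodrigues(s['tcp_rot'])[0]; print(round(s['t'],2),'j',s['joints'].round(2),'p',s['tcp_pos'].round(1),'y',R[:,1].round(3),'z',R[:,2].round(3),'F',s['force'].round(1),'T',s['wrist_torque'].round(1),'g',round(s['gripper_width'],3)); return s
E
python3 -c "from h import *;st()"
```

```text
0.43 j [-1.22  0.45  0.14  1.62 -0.07  1.08 -0.23] p [296.2 519.3 265. ] y [ 0.675  0.738 -0.001] z [-0.    -0.001 -1.   ] F [0.6 1.  0.5] T [ 0. -0.  0.] g 1.002
```

Request:
step_arm --rows '[[[100, 18, -29, 5, 0, 0, -5.7], [100, 18, -29, 5, 0, 0, -5.7], [100, 18, -29, 5, 0, 0, -5.7], [100, 18, -29, 5, 0, 0, -5.7], [100, 18, -29, 5, 0, 0, -5.7], [100, 18, -29, 5, 0, 0, -5.7], [100, 18, -29, 5, 0, 0, -5.7], [100, 18, -29, 5, 0, 0, -5.7]]]'

```text
t: 1.1
tcp_pos: [440.1, 287.2, 305.4]
tcp_rot: [-2.183, -2.259, 0.0]
force: [0.4, 0.6, 0.3]
gripper_width: 0.998
```

Request:
step_arm --rows '[[[100, 18, -28, 0, 0, 0, -5.7], [100, 18, -28, 0, 0, 0, -5.7], [100, 18, -28, 0, 0, 0, -5.7], [100, 18, -28, 0, 0, 0, -5.7], [100, 0, 0, 0, 5.86, -2.16, 0], [100, 0, 0, 0, 5.86, -2.16, 0], [100, 0, 0, 0, 5.86, -2.16, 0], [100, 0, 0, 0, 5.86, -2.16, 0]]]'

```text
t: 1.77
tcp_pos: [512.1, 176.4, 305.9]
tcp_rot: [-2.338, -1.619, -0.524]
force: [-0.2, 1.0, -0.6]
gripper_width: 0.996
```

Request:
step_arm --rows '[[[100, 0, 0, 0, 0, 0, 0]]]'

```text
t: 1.85
tcp_pos: [511.2, 172.2, 304.8]
tcp_rot: [-2.343, -1.611, -0.523]
force: [-0.5, -1.1, -0.2]
gripper_width: 1.001
```

```bash
python3 - <<'E'
from h import *
s=st(); g=np.array([523.7,208,175.5]); print(g-s['tcp_pos'])
R=cv2.Rodrigues(s['tcp_rot'])[0]; z=np.array([.1458,.3964,-.9063]);y=np.array([.938,-.345,0]);W=np.c_[np.cross(y,z),y,z]
print(np.degrees(cv2.Rodrigues(W@R.T)[0].ravel()))
snap('scene','s1.png')
E
```

```text
1.85 j [-0.49  0.25  0.4   1.95 -0.66  0.87 -0.07] p [511.2 172.2 304.8] y [ 0.934 -0.358 -0.003] z [ 0.15   0.399 -0.904] F [-0.5 -1.1 -0.2] T [-0.5  0.2 -0. ] g 1.001
[  12.50218154   35.76794589 -129.34241807]
[-0.30069808 -0.05396355  0.76468426]
```

View pics/s1.png

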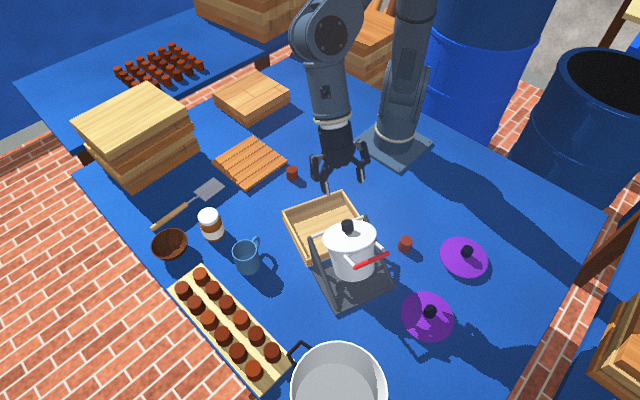

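The arm is tilted 25° and aligned, with the fingers (340,180) above the knob (348,226). I go in along the lid's axis.

Request:
step_arm --rows '[[[100, 1.7, 5, -23, 0, 0, 0.8], [100, 1.7, 5, -23, 0, 0, 0], [100, 1.7, 5, -23, 0, 0, 0], [100, 1.7, 5, -23, 0, 0, 0], [100, 0, 0, 0, 0, 0, 0]]]'

```text
t: 2.32
tcp_pos: [516.4, 199.5, 209.3]
tcp_rot: [-2.323, -1.64, -0.501]
force: [-1.2, -0.5, 0.5]
gripper_width: 1.003
```

```bash
python3 - <<'E'
from h import *
s=st(); g=np.array([523.7,208,175.5]); print(g-s['tcp_pos'])
for n in('scene','top'):snap(n,n+'2.png')
a=cv2.imread('pics/scene2.png')[150:270,270:430]; b=cv2.imread('pics/top2.png')[140:260,220:340]
cv2.imwrite('pics/c2.png',np.hstack([cv2.resize(a,(480,360)),cv2.resize(b,(320,360))[:, :]]))
E
```

```text
2.32 j [-0.45  0.38  0.3   2.05 -0.83  0.69  0.13] p [516.4 199.5 209.3] y [ 0.943 -0.333 -0.008] z [ 0.132  0.396 -0.909] F [-1.2 -0.5  0.5] T [-0.4  0.2 -0. ] g 1.003
[  7.32706671   8.54785176 -33.78670398]
```

View pics/c2.png

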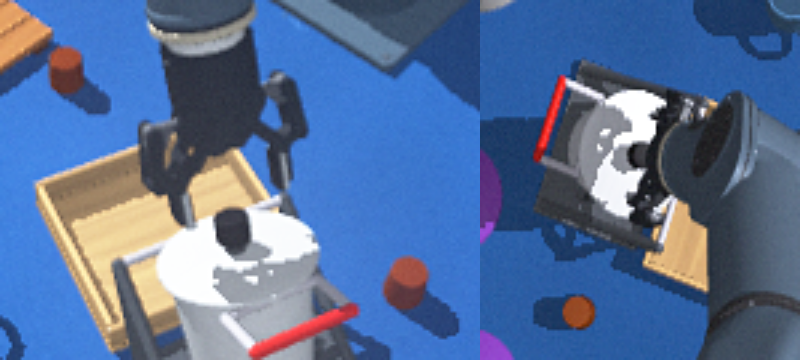

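The crop shows the jaws either side of the knob (crop 232,225) and still above it. I let the arm settle and re-read it.

Request:
step_arm --rows '[[[100, 0, 0, 0, 0, 0, 0], [100, 0, 0, 0, 0, 0, 0]]]'

```text
t: 2.58
tcp_pos: [519.2, 197.2, 214.8]
tcp_rot: [-2.326, -1.638, -0.516]
force: [-0.6, -0.5, -0.2]
gripper_width: 1.002
```

```bash
python3 - <<'E'
from h import *
s=st(); g=np.array([523.7,208,175.5]); print(g-s['tcp_pos'])
E
```

```text
2.58 j [-0.45  0.37  0.31  2.04 -0.83  0.69  0.13] p [519.2 197.2 214.8] y [ 0.942 -0.337 -0.001] z [ 0.142  0.398 -0.906] F [-0.6 -0.5 -0.2] T [-0.4  0.2 -0. ] g 1.002
[  4.51276691  10.83954243 -39.28926314]
```

Request:
step_arm --rows '[[[100, 0.8, 1.8, -6.5, 0, 0, 0], [100, 0.8, 1.8, -6.5, 0, 0, 0], [100, 0.8, 1.8, -6.5, 0, 0, 0], [100, 0.7, 1.8, -6.5, 0, 0, 0], [100, 0.7, 1.8, -6.5, 0, 0, 0], [100, 0.7, 1.8, -6.5, 0, 0, 0], [100, 0, 0, 0, 0, 0, 0], [100, 0, 0, 0, 0, 0, 0]]]'

```text
t: 3.25
tcp_pos: [522.8, 207.6, 173.7]
tcp_rot: [-2.326, -1.636, -0.512]
force: [-0.1, -0.2, 0.3]
gripper_width: 1.005
```

```bash
python3 - <<'E'
from h import *
s=st(); g=np.array([523.7,208,175.5]); print(g-s['tcp_pos'])
for n in('scene','top'):snap(n,n+'3.png')
a=cv2.imread('pics/scene3.png')[150:270,270:430]; b=cv2.imread('pics/top3.png')[140:260,220:340]
cv2.imwrite('pics/c3.png',np.hstack([cv2.resize(a,(480,360)),cv2.resize(b,(320,360))[:, :]]))
E
```

```text
3.25 j [-0.42  0.44  0.25  2.08 -0.93  0.61  0.22] p [522.8 207.6 173.7] y [ 0.941 -0.338 -0.003] z [ 0.139  0.398 -0.907] F [-0.1 -0.2  0.3] T [-0.4  0.1 -0. ] g 1.005
[0.92725478 0.37687959 1.8277741 ]
```

View pics/c3.png

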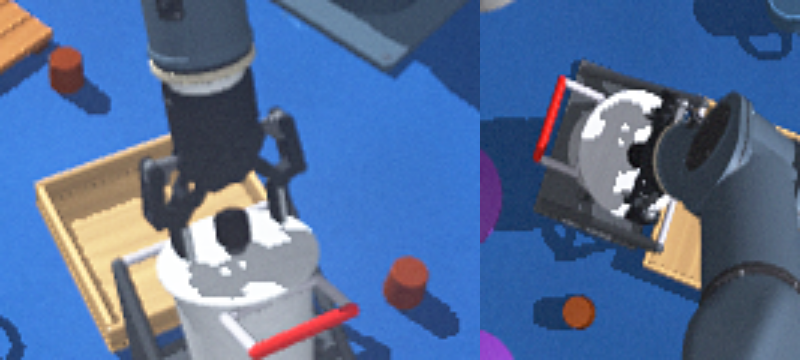

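The knob sits between the two fingers (crop 180,235 and 280,205), so I close.

Request:
step_arm --rows '[[[20, 0, 0, 0, 0, 0, 0], [20, 0, 0, 0, 0, 0, 0], [20, 0, 0, 0, 0, 0, 0], [20, 0, 0, 0, 0, 0, 0], [20, 0, 0, 0, 0, 0, 0], [20, 0, 0, 0, 0, 0, 0]]]' --newtons 60

```text
t: 3.85
tcp_pos: [524.6, 205.9, 177.9]
tcp_rot: [-2.328, -1.634, -0.522]
force: [-13.3, -15.9, 38.1]
gripper_width: 0.361
```

```bash
python3 -c "from h import *;st()"
```

```text
3.85 j [-0.42  0.43  0.25  2.08 -0.93  0.61  0.22] p [524.6 205.9 177.9] y [ 0.94  -0.34   0.002] z [ 0.147  0.4   -0.905] F [-13.3 -15.9  38.1] T [-0.3  1.1  0.5] g 0.361
```

Request:
step_arm --rows '[[[20, -0.6, -1.6, 3.6, 0, 0, 0], [20, -0.6, -1.6, 3.6, 0, 0, 0], [20, -0.6, -1.6, 3.6, 0, 0, 0]]]' --newtons 60

```text
t: 4.1
tcp_pos: [520.8, 202.7, 185.1]
tcp_rot: [-2.326, -1.637, -0.512]
force: [-0.0, 0.7, -4.0]
gripper_width: 0.36
```

```bash
python3 -c "from h import *;st()"
```

```text
4.1 j [-0.42  0.42  0.26  2.07 -0.9   0.63  0.2 ] p [520.8 202.7 185.1] y [ 0.941 -0.337 -0.003] z [ 0.14   0.398 -0.907] F [-0.   0.7 -4. ] T [-0.7  0.2  0. ] g 0.36
```

Request:
step_arm --rows '[[[20, -0.9, -2.4, 5.4, 0, 0, 0], [20, -0.9, -2.4, 5.4, 0, 0, 0], [20, -1.5, -4, 9, 0, 0, 0], [20, -1.5, -4, 9, 0, 0, 0], [20, -1.5, -4, 9, 0, 0, 0], [20, -1.5, -4, 9, 0, 0, 0], [20, 0, 0, 5, 0, 0, 0], [20, 0, 0, 0, 0, 0, 0]]]'

```text
t: 4.77
tcp_pos: [514.0, 181.9, 238.5]
tcp_rot: [-2.326, -1.636, -0.517]
force: [1.0, -0.1, -2.7]
gripper_width: 0.361
```

```bash
python3 - <<'E'
from h import *
s=st()
for n in('scene','top'):snap(n,n+'4.png')
a=cv2.imread('pics/scene4.png')[110:290,250:430]; b=cv2.imread('pics/top4.png')[140:260,220:340]
cv2.imwrite('pics/c4.png',np.hstack([cv2.resize(a,(400,400)),cv2.resize(b,(400,400))[:, :]]))
E
```

```text
4.77 j [-0.45  0.33  0.34  2.03 -0.78  0.74  0.09] p [514.  181.9 238.5] y [ 0.941 -0.338 -0.   ] z [ 0.143  0.399 -0.906] F [ 1.  -0.1 -2.7] T [-0.7  0.2 -0. ] g 0.361
```

View pics/c4.png

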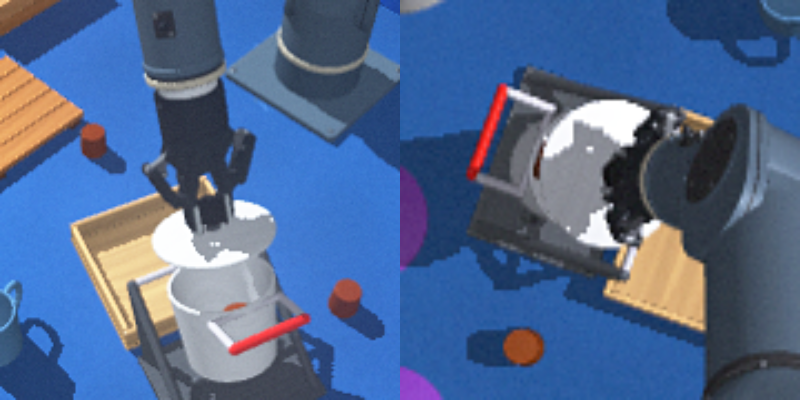

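The lid (crop 213,235) is clear of the kettle and hanging from the fingers, with a cake visible inside. I raise it, level it and carry it to the board.

Request:
step_arm --rows '[[[20, 0, 0, 15, -2.93, 1.08, 0], [20, 0, 0, 15, -2.93, 1.08, 0], [20, 0, -5, 10, -2.93, 1.08, 0], [20, 0, -10, 0, -2.93, 1.08, 0], [20, -1, -15, 0, -2.93, 1.08, 0], [20, -2, -20, 0, -2.93, 1.08, 0], [20, -2, -20, 0, -2.93, 1.08, 0], [20, -2, -20, 0, -2.93, 1.08, 0]]]'

```text
t: 5.53
tcp_pos: [506.1, 91.8, 276.5]
tcp_rot: [-2.567, -1.805, 0.01]
force: [-0.5, -0.0, -3.2]
gripper_width: 0.361
```

Request:
step_arm --rows '[[[20, -3, -25, 0, 0, 0, 0], [20, -3, -25, 0, 0, 0, 0], [20, -3, -25, 0, 0, 0, 0], [20, -3, -25, 0, 0, 0, 0], [20, -3, -25, 0, 0, 0, 0], [20, -3, -25, 0, 0, 0, 0], [20, -3, -25, 0, 0, 0, 0], [20, -3, -25, 0, 0, 0, 0]]]'

```text
t: 6.2
tcp_pos: [482.1, -108.5, 276.3]
tcp_rot: [-2.565, -1.803, 0.006]
force: [0.8, 0.2, -2.8]
gripper_width: 0.357
```

```bash
python3 - <<'E'
from h import *
s=st()
E
```

```text
6.2 j [-0.32  0.33  0.62  1.86 -0.22  1.03  0.04] p [ 482.1 -108.5  276.3] y [ 0.941 -0.338 -0.007] z [-0.006  0.003 -1.   ] F [ 0.8  0.2 -2.8] T [-0.1 -0.1 -0. ] g 0.357
```

Request:
step_arm --rows '[[[20, -3, -28, 0, 0, 0, 0], [20, -3, -28, -5, 0, 0, 0], [20, -4, -28, -10, 0, 0, 0], [20, -4, -28, -15, 0, 0, 0], [20, -4, -28, -15, 0, 0, 0], [20, -4, -25, -15, 0, 0, 0], [20, -3, -20, -10, 0, 0, 0], [20, -1, -15, -5, 0, 0, 0]]]'

```text
t: 6.87
tcp_pos: [455.1, -309.3, 199.8]
tcp_rot: [-2.566, -1.8, 0.008]
force: [1.1, 0.9, -2.6]
gripper_width: 0.357
```

Request:
step_arm --rows '[[[20, 0, 0, 0, 0, 0, 0], [20, 0, 0, 0, 0, 0, 0]]]'

```text
t: 7.03
tcp_pos: [456.0, -308.2, 200.9]
tcp_rot: [-2.567, -1.8, 0.006]
force: [-0.2, 1.0, -2.7]
gripper_width: 0.363
```

```bash
python3 - <<'E'
from h import *
s=st()
for n in('scene','top'):snap(n,n+'5.png')
c=load('scene5.png');P=cloud(c)
m=np.zeros((400,640),bool);m[80:240,180:340]=1
m&=(c['color'].min(2)>110)&(c['color'].max(2).astype(int)-c['color'].min(2)<30)&(P[...,2]>80)&(P[...,2]<200)&(np.hypot(P[...,0]-456,P[...,1]+309)<90)
q=P[m];A=np.c_[q[:,:2]-q[:,:2].mean(0),np.ones(len(q))];co=np.linalg.lstsq(A,q[:,2],rcond=None)[0];print(m.sum(),co,q.min(0),q.max(0))
a=cv2.imread('pics/scene5.png')[60:240,170:350]; b=cv2.imread('pics/top5.png')[140:290,350:500]
cv2.imwrite('pics/c5.png',np.hstack([cv2.resize(a,(400,400)),cv2.resize(b,(400,400))[:, :]]))
E
```

```text
7.03 j [ 0.13  0.5   0.57  1.84 -0.33  0.91  0.51] p [ 456.  -308.2  200.9] y [ 0.94  -0.341 -0.008] z [-0.007  0.003 -1.   ] F [-0.2  1.  -2.7] T [ 0. -0.  0.] g 0.363
775 [-1.12453220e-02 -7.03677313e-03  1.83298649e+02] [ 385.4331611  -375.14100808  176.43023478] [ 529.68034103 -234.52976372  199.61659165]
```

View pics/c5.png

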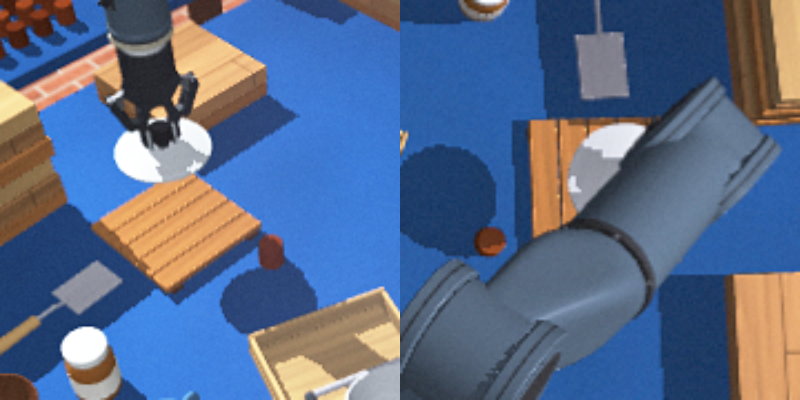

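The lid (crop 163,150) is level to about 0.013 rad, over the middle of the board, with its underside about 143 mm above the top. I lower it, slowly at the end.

Request:
step_arm --rows '[[[20, 0, 0, -18, 0, 0, 0], [20, 0, 0, -24, 0, 0, 0], [20, 0, 0, -24, 0, 0, 0], [20, 0, 0, -24, 0, 0, 0], [20, 0, 0, -18, 0, 0, 0], [20, 0, 0, -12, 0, 0, 0], [20, 0, 0, -6, 0, 0, 0], [20, 0, 0, -3, 0, 0, 0]]]'

```text
t: 7.8
tcp_pos: [456.8, -306.8, 72.4]
tcp_rot: [-2.565, -1.804, 0.005]
force: [-0.6, -0.5, -1.9]
gripper_width: 0.363
```

Request:
step_arm --rows '[[[20, 0, 0, -3, 0, 0, 0], [20, 0, 0, -2, 0, 0, 0], [20, 0, 0, -2, 0, 0, 0], [20, 0, 0, -1, 0, 0, 0], [20, 0, 0, -1, 0, 0, 0]]]'

```text
t: 8.22
tcp_pos: [456.6, -308.1, 64.2]
tcp_rot: [-2.567, -1.803, 0.005]
force: [-0.2, 0.0, -2.5]
gripper_width: 0.361
```

```bash
python3 - <<'E'
from h import *
s=st()
E
```

```text
8.22 j [ 0.23  0.67  0.43  1.97 -0.47  0.6   0.63] p [ 456.6 -308.1   64.2] y [ 0.941 -0.339 -0.005] z [-0.005  0.002 -1.   ] F [-0.2  0.  -2.5] T [ 0.1  0.  -0. ] g 0.361
```

Request:
step_arm --rows '[[[20, 0, 0, -1, 0, 0, 0], [20, 0, 0, -1, 0, 0, 0], [20, 0, 0, -1, 0, 0, 0], [20, 0, 0, -1, 0, 0, 0], [20, 0, 0, 0, 0, 0, 0]]]'

```text
t: 8.63
tcp_pos: [456.4, -308.0, 60.0]
tcp_rot: [-2.567, -1.803, 0.005]
force: [-0.6, -0.5, -1.4]
gripper_width: 0.366
```

```bash
python3 - <<'E'
from h import *
s=st()
E
```

```text
8.63 j [ 0.24  0.68  0.43  1.97 -0.48  0.6   0.64] p [ 456.4 -308.    60. ] y [ 0.941 -0.339 -0.006] z [-0.005  0.002 -1.   ] F [-0.6 -0.5 -1.4] T [0.1 0.  0. ] g 0.366
```

Request:
step_arm --rows '[[[20, 0, 0, -1, 0, 0, 0], [20, 0, 0, -1, 0, 0, 0], [20, 0, 0, -0.5, 0, 0, 0], [20, 0, 0, 0, 0, 0, 0]]]'

```text
t: 8.97
tcp_pos: [456.2, -308.0, 59.6]
tcp_rot: [-2.568, -1.802, 0.003]
force: [-7.3, 7.4, 30.7]
gripper_width: 0.358
```

```bash
python3 - <<'E'
from h import *
s=st()
E
```

```text
8.97 j [ 0.24  0.68  0.42  1.97 -0.48  0.59  0.64] p [ 456.2 -308.    59.6] y [ 0.94  -0.34  -0.004] z [-0.004  0.003 -1.   ] F [-7.3  7.4 30.7] T [1.3 0.9 0.1] g 0.358
```

Contact. I ease off and open.

Request:
step_arm --rows '[[[20, 0, 0, 0, 0, 0, 0], [20, 0, 0, 1, 0, 0, 0], [20, 0, 0, 0.8, 0, 0, 0], [20, 0, 0, 0, 0, 0, 0]]]'

```text
t: 9.3
tcp_pos: [456.3, -308.0, 59.8]
tcp_rot: [-2.567, -1.803, 0.005]
force: [-3.9, 2.0, 11.7]
gripper_width: 0.358
```

Request:
step_arm --rows '[[[45, 0, 0, 0, 0, 0, 0], [60, 0, 0, 0, 0, 0, 0], [80, 0, 0, 0, 0, 0, 0], [100, 0, 0, 0, 0, 0, 0], [100, 0, 0, 0, 0, 0, 0]]]' --newtons 20

```text
t: 9.72
tcp_pos: [456.4, -308.0, 59.0]
tcp_rot: [-2.567, -1.803, 0.006]
force: [-0.1, 0.3, -0.1]
gripper_width: 0.983
```

Request:
step_arm --rows '[[[100, 0, 0, 5, 0, 0, 0], [100, 0, 0, 15, 0, 0, 0], [100, 0, 0, 25, 0, 0, 0], [100, 0, 0, 30, 0, 0, 0], [100, 0, 0, 30, 0, 0, 0], [100, 0, 10, 30, 0, 0, 0], [100, 0, 20, 30, 0, 0, 0], [100, 5, 25, 30, 0, 0, 0]]]'

```text
t: 10.38
tcp_pos: [459.9, -254.0, 256.1]
tcp_rot: [-2.571, -1.798, 0.007]
force: [0.8, 0.7, -0.2]
gripper_width: 1.0
```

```bash
python3 - <<'E'
from h import *
s=st()
for n in('scene','top'):snap(n,n+'6.png')
c=load('scene6.png');P=cloud(c)
m=(c['color'].min(2)>110)&(c['color'].max(2).astype(int)-c['color'].min(2)<30)&(P[...,2]>30)&(P[...,2]<60)&(np.hypot(P[...,0]-456,P[...,1]+309)<95)
q=P[m];A=np.c_[q[:,:2]-q[:,:2].mean(0),np.ones(len(q))];co=np.linalg.lstsq(A,q[:,2],rcond=None)[0];print(m.sum(),co,q.min(0),q.max(0))
print(cv2.minEnclosingCircle(plane(c,np.argwhere(m)[:,::-1],40)[:,:2].astype(np.float32)))
a=cv2.imread('pics/scene6.png')[60:240,170:350]; b=cv2.imread('pics/top6.png')[140:290,350:500]
cv2.imwrite('pics/c6.png',np.hstack([cv2.resize(a,(400,400)),cv2.resize(b,(400,400))[:, :]]))
E
```

```text
10.38 j [-0.02  0.4   0.63  1.82 -0.27  1.01  0.37] p [ 459.9 -254.   256.1] y [ 0.939 -0.343 -0.006] z [-0.006  0.001 -1.   ] F [ 0.8  0.7 -0.2] T [-0.  -0.1  0. ] g 1.0
801 [-5.05895056e-03  6.40022147e-03  4.34430704e+01] [ 386.87195923 -378.59337802   36.11632651] [ 528.37483383 -234.92328239   52.26139013]
((455.5815124511719, -305.7840576171875), 72.94107055664062)
```

View pics/c6.png

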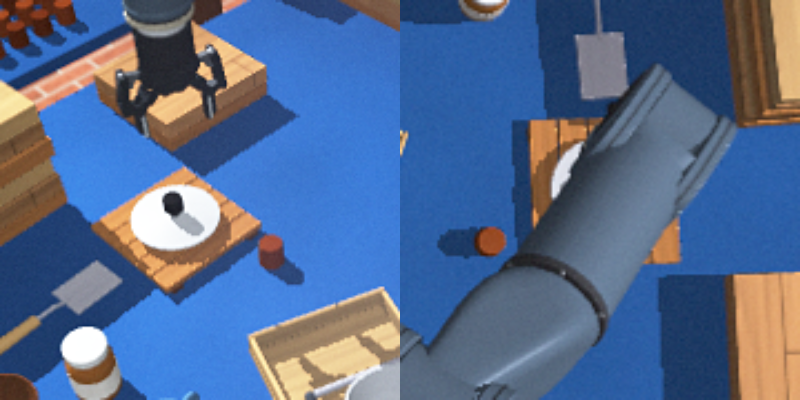

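The lid lies flat on the board at (456,-306), knob up (crop 173,203). Now the handle: I turn the jaws to straddle the bar and move above it.

Request:
step_arm --rows '[[[50, 5, 30, 5, 0, 0, 5], [50, 5, 30, 5, 0, 0, 5], [50, 5, 30, 5, 0, 0, 5], [50, 5, 30, 5, 0, 0, 5], [50, 5, 30, 5, 0, 0, 5], [50, 5, 30, 5, 0, 0, 5], [50, 5, 30, 5, 0, 0, 5], [50, 5, 30, 5, 0, 0, 5]]]' --newtons 40

```text
t: 11.15
tcp_pos: [501.2, -11.9, 294.2]
tcp_rot: [-1.791, -2.577, 0.008]
force: [0.8, -0.4, -0.0]
gripper_width: 0.501
```

Request:
step_arm --rows '[[[50, 6, 32, 0, 0, 0, 5], [50, 6, 32, 0, 0, 0, 5], [50, 6, 32, 0, 0, 0, 5], [50, 6, 32, 0, 0, 0, 5], [50, 6, 32, 0, 0, 0, 5], [50, 6, 32, 0, 0, 0, 5], [50, 6, 32, 0, 0, 0, 5], [50, 6, 32, 0, 0, 0, 5]]]'

```text
t: 11.82
tcp_pos: [549.5, 244.1, 293.7]
tcp_rot: [-0.802, -3.035, 0.01]
force: [0.8, -0.2, -0.9]
gripper_width: 0.499
```

Request:
step_arm --rows '[[[50, 6, 32, 0, 0, 0, 5], [50, 6, 30, 0, 0, 0, 5], [50, 0, 0, 0, 0, 0, 0], [50, 0, 0, 0, 0, 0, 0]]]'

```text
t: 12.15
tcp_pos: [561.1, 306.4, 292.9]
tcp_rot: [-0.537, -3.093, 0.01]
force: [0.7, -1.5, 0.2]
gripper_width: 0.497
```

```bash
python3 - <<'E'
from h import *
s=st(); g=np.array([564.8,315.7,193]); print(g-s['tcp_pos'])
R=cv2.Rodrigues(s['tcp_rot'])[0]; z=np.array([0,0,-1.]);y=np.array([.345,.9386,0]);W=np.c_[np.cross(y,z),y,z]
print(np.degrees(cv2.Rodrigues(W@R.T)[0].ravel()))
E
```

```text
12.15 j [-0.66  0.49  0.13  1.46 -0.06  1.19  0.71] p [561.1 306.4 292.9] y [ 0.337  0.941 -0.007] z [-0.004 -0.006 -1.   ] F [ 0.7 -1.5  0.2] T [-0.  -0.1  0. ] g 0.497
[  3.74901458   9.27894536 -99.86003925]
[ 0.34549843 -0.20847884 -0.49013445]
```

Request:
step_arm --rows '[[[50, 1, 3, -18, 0, 0, -0.5], [50, 1, 3, -18, 0, 0, 0], [50, 1, 3, -15, 0, 0, 0], [50, 0.7, 0.3, -9, 0, 0, 0], [50, 0, 0, 0, 0, 0, 0], [50, 0, 0, 0, 0, 0, 0]]]'

```text
t: 12.65
tcp_pos: [565.3, 313.1, 234.3]
tcp_rot: [-0.557, -3.091, 0.011]
force: [-0.8, -0.4, 0.5]
gripper_width: 0.5
```

```bash
python3 - <<'E'
from h import *
s=st(); g=np.array([564.8,315.7,193]); print(g-s['tcp_pos'])
for n in('scene','top'):snap(n,n+'7.png')
a=cv2.imread('pics/scene7.png')[150:310,290:450]; b=cv2.imread('pics/top7.png')[120:240,200:320]
cv2.imwrite('pics/c7.png',np.hstack([cv2.resize(a,(400,400)),cv2.resize(b,(400,400))]))
c=load('scene7.png');P=cloud(c);hsv=cv2.cvtColor(c['color'],cv2.COLOR_RGB2HSV)
red=((hsv[...,0]<6)|(hsv[...,0]>174))&(hsv[...,1]>170)&(hsv[...,2]>110)&(P[...,2]>180)&(P[...,2]<220)
q=P[red];print(red.sum(),q.mean(0),q.min(0),q.max(0))
E
```

```text
12.65 j [-0.66  0.55  0.13  1.53 -0.07  1.07  0.7 ] p [565.3 313.1 234.3] y [ 0.349  0.937 -0.007] z [-0.002 -0.006 -1.   ] F [-0.8 -0.4  0.5] T [ 0. -0.  0.] g 0.5
[ -0.52049573   2.63478931 -41.25407511]
77 [587.82152157 309.07916422 203.01009542] [561.79473393 297.29878147 199.10515327] [611.59360142 320.56106918 207.99353879]
```

View pics/c7.png

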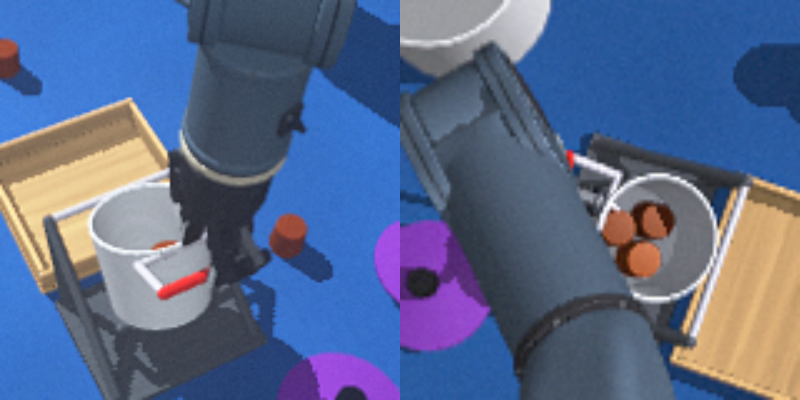

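The handle has not moved (red bar at crop 185,284), the jaws straddle it, and three cakes are visible in the bucket. I descend and pinch.

Request:
step_arm --rows '[[[50, 0, 1, -10, 0, 0, 0], [50, 0, 1, -10, 0, 0, 0], [50, 0, 0.5, -10, 0, 0, 0], [50, 0, 0, -7, 0, 0, 0], [50, 0, 0, -3, 0, 0, 0], [50, 0, 0, 0, 0, 0, 0], [50, 0, 0, 0, 0, 0, 0]]]'

```text
t: 13.33
tcp_pos: [565.1, 316.8, 194.0]
tcp_rot: [-0.554, -3.091, 0.01]
force: [0.9, -0.3, -0.4]
gripper_width: 0.501
```

Request:
step_arm --rows '[[[5, 0, 0, 0, 0, 0, 0], [5, 0, 0, 0, 0, 0, 0], [5, 0, 0, 0, 0, 0, 0], [5, 0, 0, 0, 0, 0, 0], [5, 0, 0, 0, 0, 0, 0]]]' --newtons 40

```text
t: 13.75
tcp_pos: [565.3, 316.9, 194.7]
tcp_rot: [-0.555, -3.092, 0.008]
force: [-0.4, -0.7, 3.6]
gripper_width: 0.123
```

```bash
python3 - <<'E'
from h import *
s=st(); g=np.array([564.8,315.7,193]); print(g-s['tcp_pos'])
E
```

```text
13.75 j [-0.66  0.58  0.12  1.58 -0.08  0.99  0.7 ] p [565.3 316.9 194.7] y [ 0.348  0.938 -0.005] z [-0.001 -0.005 -1.   ] F [-0.4 -0.7  3.6] T [-0.   0.1 -0.1] g 0.123
[-0.52647507 -1.23563911 -1.70497408]
```

```bash
cat > arc.py <<'E'
import numpy as np
def arc(d0,d1,n):
    a=np.radians(np.linspace(d0,d1,n+1))+np.radians(24.93)
    x=185*np.cos(a);z=185*np.sin(a)
    P=np.c_[x*.345,x*.9386,z]; P=(P-P[0]).round(1)
    for r in np.diff(P,axis=0).round(1): print(r.tolist())
E
python3 -c "
from arc import *
arc(0,112,32)"
```

```text
[-1.8, -4.8, 10.1]
[-1.9, -5.3, 9.8]
[-2.2, -5.9, 9.4]
[-2.3, -6.4, 9.0]
[-2.6, -6.9, 8.5]
[-2.7, -7.4, 8.1]
[-2.9, -7.8, 7.6]
[-3.0, -8.3, 7.1]
[-3.2, -8.6, 6.6]
[-3.3, -9.1, 5.9]
[-3.4, -9.3, 5.4]
[-3.6, -9.6, 4.7]
[-3.6, -9.9, 4.1]
[-3.7, -10.1, 3.5]
[-3.8, -10.3, 2.8]
[-3.8, -10.4, 2.1]
[-3.9, -10.5, 1.4]
[-3.9, -10.6, 0.8]
[-3.9, -10.6, 0.1]
[-3.9, -10.6, -0.7]
[-3.8, -10.5, -1.3]
[-3.9, -10.5, -2.0]
[-3.8, -10.3, -2.6]
[-3.7, -10.1, -3.4]
[-3.6, -9.9, -4.0]
[-3.6, -9.7, -4.6]
[-3.4, -9.4, -5.3]
[-3.4, -9.1, -5.8]
[-3.2, -8.7, -6.4]
[-3.0, -8.3, -7.0]
[-3.0, -7.9, -7.5]
[-2.7, -7.5, -8.0]
```

Request:
step_arm --rows '[[[5, -1.8, -4.8, 10.1, 0, 0, 0], [5, -1.9, -5.3, 9.8, 0, 0, 0], [5, -2.2, -5.9, 9.4, 0, 0, 0], [5, -2.3, -6.4, 9, 0, 0, 0]]]' --newtons 50

```text
t: 14.08
tcp_pos: [557.2, 295.3, 233.2]
tcp_rot: [-0.553, -3.092, 0.006]
force: [3.4, 4.3, -4.0]
gripper_width: 0.117
```

```bash
python3 - <<'E'
from h import *
s=st(); 
snap('scene','scene8.png')
E
```

```text
14.08 j [-0.64  0.52  0.13  1.58 -0.07  1.05  0.72] p [557.2 295.3 233.2] y [ 0.347  0.938 -0.004] z [-0.001 -0.004 -1.   ] F [ 3.4  4.3 -4. ] T [ 1.3 -0.8 -0.1] g 0.117
```

View pics/scene8.png

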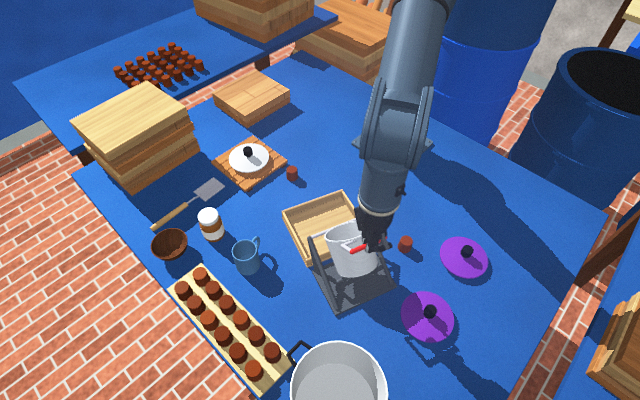

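The kettle tips with the handle (red bar at 358,248) and the forces are small. I continue along the arc.

Request:
step_arm --rows '[[[5, -2.6, -6.9, 8.5, 0, 0, 0], [5, -2.7, -7.4, 8.1, 0, 0, 0], [5, -2.9, -7.8, 7.6, 0, 0, 0], [5, -3, -8.3, 7.1, 0, 0, 0], [5, -3.2, -8.6, 6.6, 0, 0, 0], [5, -3.3, -9.1, 5.9, 0, 0, 0], [5, -3.4, -9.3, 5.4, 0, 0, 0], [5, -3.6, -9.6, 4.7, 0, 0, 0]]]'

```text
t: 14.8
tcp_pos: [533.3, 231.0, 288.9]
tcp_rot: [0.55, 3.09, 0.003]
force: [1.6, 11.3, 10.3]
gripper_width: 0.117
```

Request:
step_arm --rows '[[[5, -3.6, -9.9, 4.1, 0, 0, 0], [5, -3.7, -10.1, 3.5, 0, 0, 0], [5, -3.8, -10.3, 2.8, 0, 0, 0], [5, -3.8, -10.4, 2.1, 0, 0, 0]]]'

```text
t: 15.13
tcp_pos: [518.1, 190.0, 301.8]
tcp_rot: [0.55, 3.09, 0.002]
force: [1.1, 7.5, -11.5]
gripper_width: 0.121
```

```bash
python3 - <<'E'
from h import *
s=st(); 
snap('scene','scene9.png')
E
```

```text
15.13 j [-0.54  0.34  0.15  1.69 -0.06  1.11  0.84] p [518.1 190.  301.8] y [0.345 0.939 0.002] z [ 0.003  0.001 -1.   ] F [  1.1   7.5 -11.5] T [ 1.2  0.2 -0.1] g 0.121
```

View pics/scene9.png

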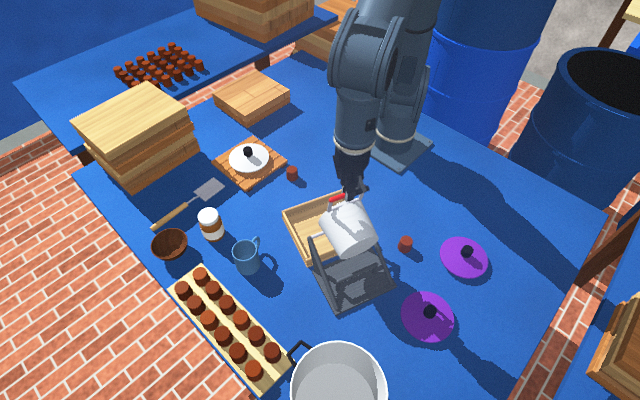

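The kettle is about halfway (bar at 337,198). I carry on to the stop.

Request:
step_arm --rows '[[[5, -3.9, -10.5, 1.4, 0, 0, 0], [5, -3.9, -10.6, 0.8, 0, 0, 0], [5, -3.9, -10.6, 0.1, 0, 0, 0], [5, -3.9, -10.6, -0.7, 0, 0, 0], [5, -3.8, -10.5, -1.3, 0, 0, 0], [5, -3.9, -10.5, -2, 0, 0, 0], [5, -3.8, -10.3, -2.6, 0, 0, 0], [5, -3.7, -10.1, -3.4, 0, 0, 0]]]'

```text
t: 15.85
tcp_pos: [485.8, 103.3, 291.7]
tcp_rot: [-0.553, -3.091, 0.007]
force: [-3.9, 2.7, 15.3]
gripper_width: 0.115
```

```bash
python3 - <<'E'
from h import *
s=st(); 
for n in('scene','top'):snap(n,n+'10.png')
a=cv2.imread('pics/scene10.png')[140:300,260:420]; b=cv2.imread('pics/top10.png')[130:270,230:370]
cv2.imwrite('pics/c10.png',np.hstack([cv2.resize(a,(400,400)),cv2.resize(b,(400,400))]))
E
```

```text
15.85 j [-0.44  0.27  0.18  1.83 -0.05  1.05  0.97] p [485.8 103.3 291.7] y [ 0.347  0.938 -0.005] z [-0.002 -0.004 -1.   ] F [-3.9  2.7 15.3] T [ 0.5  0.6 -0. ] g 0.115
```

View pics/c10.png

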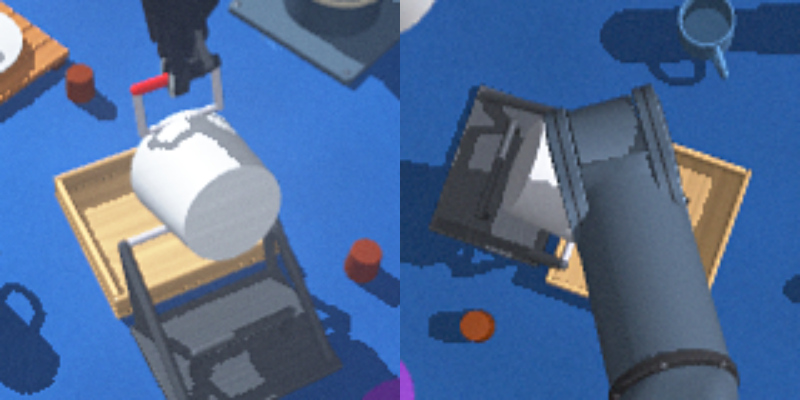

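The kettle is at about 84°, with no cakes visible in the tray yet.

Request:
step_arm --rows '[[[5, -3.6, -9.9, -4, 0, 0, 0], [5, -3.6, -9.7, -4.6, 0, 0, 0], [5, -3.4, -9.4, -5.3, 0, 0, 0], [5, -3.4, -9.1, -5.8, 0, 0, 0], [5, -3.2, -8.7, -6.4, 0, 0, 0], [5, -3, -8.3, -7, 0, 0, 0], [5, 0, 0, 0, 0, 0, 0]]]'

```text
t: 16.53
tcp_pos: [464.8, 46.0, 256.5]
tcp_rot: [-0.556, -3.088, 0.012]
force: [-3.4, 1.0, -0.5]
gripper_width: 0.114
```

```bash
python3 - <<'E'
from h import *
s=st(); 
h=np.array([507.4,159.4]); d=s['tcp_pos'][:2]-h; print('angle',np.degrees(np.arctan2(s['tcp_pos'][2]+4-120,d@[.345,.9386]))-24.9)
E
```

```text
16.53 j [-0.36  0.26  0.2   1.95 -0.06  0.94  1.08] p [464.8  46.  256.5] y [ 0.349  0.937 -0.008] z [-0.005 -0.007 -1.   ] F [-3.4  1.  -0.5] T [ 0.1  0.7 -0. ] g 0.114
angle 105.8729994435283
```

Request:
step_arm --rows '[[[5, -3, -7.9, -7.5, 0, 0, 0], [5, -1.5, -4, -4.2, 0, 0, 0], [5, 0, 0, 0, 0, 0, 0], [5, 0, 0, 0, 0, 0, 0], [5, 0, 0, 0, 0, 0, 0], [5, 0, 0, 0, 0, 0, 0]]]'

```text
t: 17.03
tcp_pos: [461.2, 36.2, 246.4]
tcp_rot: [-0.554, -3.09, 0.01]
force: [-6.4, 0.9, 3.6]
gripper_width: 0.115
```

```bash
python3 - <<'E'
from h import *
s=st(); 
h=np.array([507.4,159.4]); d=s['tcp_pos'][:2]-h; print('angle',np.degrees(np.arctan2(s['tcp_pos'][2]+4-120,d@[.345,.9386]))-24.9)
for n in('scene','top'):snap(n,n+'11.png')
a=cv2.imread('pics/scene11.png')[140:300,260:420]; b=cv2.imread('pics/top11.png')[130:270,230:370]
cv2.imwrite('pics/c11.png',np.hstack([cv2.resize(a,(400,400)),cv2.resize(b,(400,400))]))
E
```

```text
17.03 j [-0.34  0.27  0.2   1.97 -0.06  0.91  1.11] p [461.2  36.2 246.4] y [ 0.347  0.938 -0.007] z [-0.004 -0.006 -1.   ] F [-6.4  0.9  3.6] T [0.4 1.2 0. ] g 0.115
angle 110.35330533066383
```

View pics/c11.png

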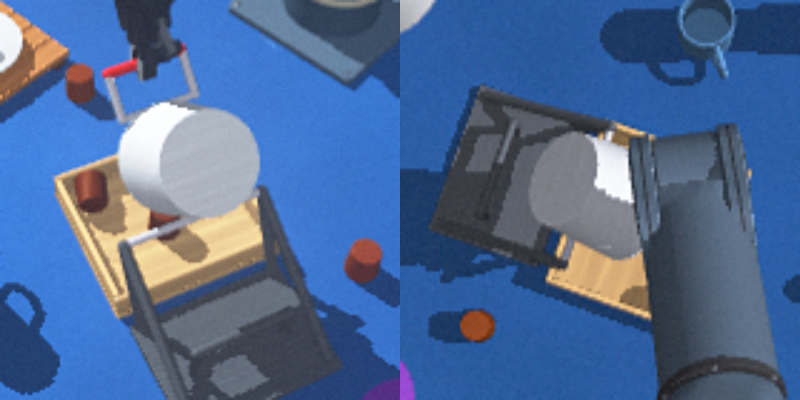

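The kettle is at about 1.92 rad, at its stop. Two cakes lie in the tray (crop 90,190 and 163,222), and the third would be hidden by the kettle. I wait a little, then swing back part way and look.

```bash
python3 -c "
from arc import *
arc(110.25,0,36)"
```

```text
[2.5, 6.7, 6.8]
[2.6, 7.1, 6.5]
[2.7, 7.3, 6.0]
[2.8, 7.7, 5.6]
[2.9, 7.9, 5.1]
[3.0, 8.2, 4.7]
[3.1, 8.4, 4.2]
[3.1, 8.5, 3.8]
[3.3, 8.8, 3.2]
[3.2, 8.9, 2.8]
[3.4, 9.1, 2.2]
[3.3, 9.1, 1.7]
[3.4, 9.2, 1.2]
[3.4, 9.3, 0.6]
[3.4, 9.3, 0.2]
[3.4, 9.2, -0.4]
[3.4, 9.3, -0.9]
[3.4, 9.2, -1.5]
[3.3, 9.1, -2.0]
[3.3, 8.9, -2.4]
[3.3, 8.9, -3.0]
[3.2, 8.7, -3.5]
[3.1, 8.5, -4.0]
[3.1, 8.2, -4.4]
[2.9, 8.1, -5.0]
[2.9, 7.8, -5.3]
[2.7, 7.5, -5.8]
[2.7, 7.2, -6.3]
[2.5, 6.9, -6.6]
[2.4, 6.5, -7.0]
[2.3, 6.2, -7.4]
[2.1, 5.8, -7.7]
[2.0, 5.4, -8.0]
[1.8, 5.0, -8.4]
[1.7, 4.6, -8.6]
[1.6, 4.1, -8.8]
```

Request:
step_arm --rows '[[[5, 0, 0, 0, 0, 0, 0], [5, 0, 0, 0, 0, 0, 0], [5, 0, 0, 0, 0, 0, 0], [5, 0, 0, 0, 0, 0, 0], [5, 0, 0, 0, 0, 0, 0], [5, 0, 0, 0, 0, 0, 0]]]'

```text
t: 17.63
tcp_pos: [461.3, 36.2, 246.5]
tcp_rot: [-0.554, -3.09, 0.01]
force: [-6.7, 0.4, 4.5]
gripper_width: 0.115
```

Request:
step_arm --rows '[[[5, 2.5, 6.7, 6.8, 0, 0, 0], [5, 2.6, 7.1, 6.5, 0, 0, 0], [5, 2.7, 7.3, 6, 0, 0, 0], [5, 2.8, 7.7, 5.6, 0, 0, 0], [5, 2.9, 7.9, 5.1, 0, 0, 0], [5, 3, 8.2, 4.7, 0, 0, 0], [5, 3.1, 8.4, 4.2, 0, 0, 0], [5, 3.1, 8.5, 3.8, 0, 0, 0]]]'

```text
t: 18.3
tcp_pos: [484.5, 98.0, 290.4]
tcp_rot: [-0.555, -3.091, 0.011]
force: [-6.7, -1.3, 5.6]
gripper_width: 0.116
```

Request:
step_arm --rows '[[[5, 0, 0, 0, 0, 0, 0]]]'

```text
t: 18.38
tcp_pos: [485.1, 99.7, 291.0]
tcp_rot: [-0.551, -3.093, 0.009]
force: [-8.2, -1.2, 11.1]
gripper_width: 0.117
```

```bash
python3 - <<'E'
from h import *
s=st(); 
for n in('scene','top'):snap(n,n+'12.png')
a=cv2.imread('pics/scene12.png')[140:300,260:420]; b=cv2.imread('pics/top12.png')[130:270,230:370]
cv2.imwrite('pics/c12.png',np.hstack([cv2.resize(a,(400,400)),cv2.resize(b,(400,400))]))
E
```

```text
18.38 j [-0.44  0.27  0.18  1.83 -0.05  1.05  0.98] p [485.1  99.7 291. ] y [ 0.345  0.938 -0.005] z [-0.001 -0.005 -1.   ] F [-8.2 -1.2 11.1] T [-0.7  1.8  0. ] g 0.117
```

View pics/c12.png

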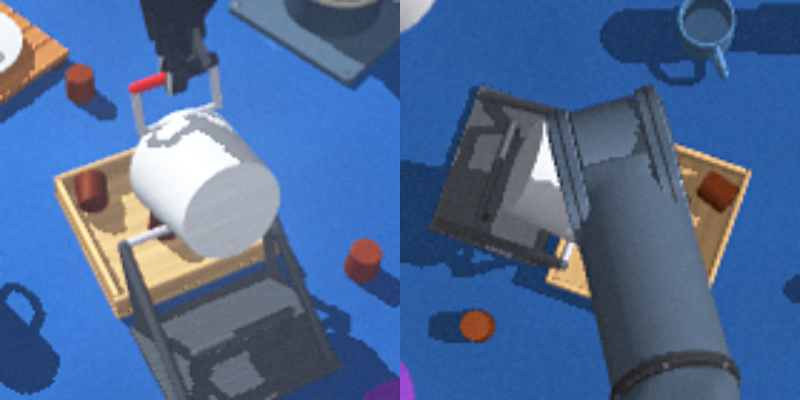

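The third cake is still hidden. I lower further; if one has stayed in the bucket I can tip again.

Request:
step_arm --rows '[[[5, 3.3, 8.8, 3.2, 0, 0, 0], [5, 3.2, 8.9, 2.8, 0, 0, 0], [5, 3.4, 9.1, 2.2, 0, 0, 0], [5, 3.3, 9.1, 1.7, 0, 0, 0], [5, 3.4, 9.2, 1.2, 0, 0, 0], [5, 3.4, 9.3, 0.6, 0, 0, 0], [5, 3.4, 9.3, 0.2, 0, 0, 0], [5, 3.4, 9.2, -0.4, 0, 0, 0]]]'

```text
t: 19.15
tcp_pos: [512.5, 172.4, 301.0]
tcp_rot: [0.554, 3.092, -0.007]
force: [2.1, 1.9, -0.1]
gripper_width: 0.122
```

Request:
step_arm --rows '[[[5, 3.4, 9.3, -0.9, 0, 0, 0], [5, 3.4, 9.2, -1.5, 0, 0, 0], [5, 3.3, 9.1, -2, 0, 0, 0], [5, 3.3, 8.9, -2.4, 0, 0, 0], [5, 3.3, 8.9, -3, 0, 0, 0], [5, 3.2, 8.7, -3.5, 0, 0, 0]]]'

```text
t: 19.65
tcp_pos: [532.1, 225.5, 287.0]
tcp_rot: [0.555, 3.092, -0.009]
force: [5.7, -2.7, 0.8]
gripper_width: 0.113
```

```bash
python3 - <<'E'
from h import *
s=st(); 
for n in('scene','top'):snap(n,n+'13.png')
a=cv2.imread('pics/scene13.png')[140:300,260:420]; b=cv2.imread('pics/top13.png')[130:270,230:370]
cv2.imwrite('pics/c13.png',np.hstack([cv2.resize(a,(400,400)),cv2.resize(b,(400,400))]))
E
```

```text
19.65 j [-0.58  0.4   0.14  1.64 -0.06  1.11  0.79] p [532.1 225.5 287. ] y [ 0.348  0.938 -0.006] z [-0.001 -0.006 -1.   ] F [ 5.7 -2.7  0.8] T [-1. -1.  0.] g 0.113
```

View pics/c13.png

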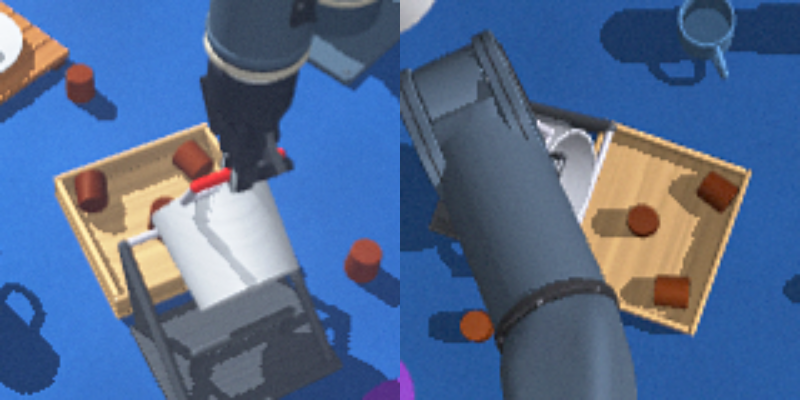

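All three cakes lie inside the tray (top crop 717,190, 642,220 and 672,290). I lower the kettle onto its rest.

Request:
step_arm --rows '[[[5, 3.1, 8.5, -4, 0, 0, 0], [5, 3.1, 8.2, -4.4, 0, 0, 0], [5, 2.9, 8.1, -5, 0, 0, 0], [5, 2.9, 7.8, -5.3, 0, 0, 0], [5, 2.7, 7.5, -5.8, 0, 0, 0], [5, 2.7, 7.2, -6.3, 0, 0, 0], [5, 2.5, 6.9, -6.6, 0, 0, 0], [5, 2.4, 6.5, -7, 0, 0, 0]]]'

```text
t: 20.42
tcp_pos: [554.0, 286.7, 242.0]
tcp_rot: [-0.555, -3.091, 0.009]
force: [4.4, -2.5, -2.6]
gripper_width: 0.118
```

Request:
step_arm --rows '[[[5, 2.3, 6.2, -7.4, 0, 0, 0], [5, 2.1, 5.8, -7.7, 0, 0, 0], [5, 2, 5.4, -8, 0, 0, 0], [5, 1.3, 3.5, -5.5, 0, 0, 0], [5, 0.8, 2.2, -4, 0, 0, 0], [5, 0.8, 2.1, -4, 0, 0, 0], [5, 0, 0, 0, 0, 0, 0]]]'

```text
t: 21.0
tcp_pos: [563.5, 312.0, 204.9]
tcp_rot: [-0.554, -3.092, 0.009]
force: [5.7, -0.6, -1.7]
gripper_width: 0.116
```

```bash
python3 - <<'E'
from h import *
s=st(); print(np.array([565.3,316.9,194.7])-s['tcp_pos'])
E
```

```text
21.0 j [-0.65  0.57  0.12  1.58 -0.07  1.    0.7 ] p [563.5 312.  204.9] y [ 0.347  0.938 -0.006] z [-0.002 -0.005 -1.   ] F [ 5.7 -0.6 -1.7] T [-0.2 -1.2 -0.1] g 0.116
[  1.84336957   4.85653185 -10.15151295]
```

Request:
step_arm --rows '[[[5, 0.5, 1.2, -2.5, 0, 0, 0], [5, 0.5, 1.2, -2.5, 0, 0, 0], [5, 0.4, 1.2, -2.5, 0, 0, 0], [5, 0.4, 1.2, -2.5, 0, 0, 0], [5, 0, 0, 0, 0, 0, 0], [5, 0, 0, 0, 0, 0, 0]]]'

```text
t: 21.5
tcp_pos: [565.0, 316.4, 195.5]
tcp_rot: [-0.554, -3.092, 0.008]
force: [5.4, 0.0, -2.2]
gripper_width: 0.111
```

```bash
python3 - <<'E'
from h import *
s=st(); print(np.array([565.3,316.9,194.7])-s['tcp_pos'])
E
```

```text
21.5 j [-0.66  0.58  0.12  1.58 -0.08  0.99  0.7 ] p [565.  316.4 195.5] y [ 0.347  0.938 -0.005] z [-0.002 -0.005 -1.   ] F [ 5.4  0.  -2.2] T [-0.1 -1.2 -0. ] g 0.111
[ 0.27095505  0.54722621 -0.84567222]
```

Request:
step_arm --rows '[[[5, 0.2, 0.5, -1, 0, 0, 0], [5, 0.1, 0.3, -1, 0, 0, 0], [5, 0, 0, 0, 0, 0, 0], [5, 0, 0, 0, 0, 0, 0]]]'

```text
t: 21.83
tcp_pos: [565.2, 317.0, 194.1]
tcp_rot: [-0.554, -3.092, 0.008]
force: [5.5, 0.3, 1.0]
gripper_width: 0.12
```

```bash
python3 - <<'E'
from h import *
s=st(); print(np.array([565.3,316.9,194.7])-s['tcp_pos'])
E
```

```text
21.83 j [-0.66  0.58  0.12  1.58 -0.08  0.99  0.7 ] p [565.2 317.  194.1] y [ 0.347  0.938 -0.005] z [-0.001 -0.005 -1.   ] F [5.5 0.3 1. ] T [-0.2 -1.  -0. ] g 0.12
[ 0.05505759 -0.06588973  0.58250716]
```

Request:
step_arm --rows '[[[5, 0, 0, -1, 0, 0, 0], [5, 0, 0, 0, 0, 0, 0], [25, 0, 0, 0, 0, 0, 0], [45, 0, 0, 0, 0, 0, 0], [50, 0, 0, 0, 0, 0, 0], [50, 0, 0, 0, 0, 0, 0]]]'

```text
t: 22.33
tcp_pos: [564.1, 316.7, 192.7]
tcp_rot: [-0.553, -3.09, 0.01]
force: [0.4, 0.1, 0.5]
gripper_width: 0.498
```

Request:
step_arm --rows '[[[50, 0, 0, 6, 0, 0, 0], [50, 0, 0, 15, 0, 0, 0], [50, 0, 0, 25, 0, 0, 0], [50, 0, 0, 30, 0, 0, 0], [50, -10, 0, 25, 0, 0, 0], [50, -20, 5, 20, 0, 0, 0], [50, -30, 10, 0, 0, 0, 0], [50, -30, 10, 0, 0, 0, 0]]]'

```text
t: 23.0
tcp_pos: [474.8, 341.3, 316.0]
tcp_rot: [0.557, 3.091, -0.006]
force: [-1.5, 0.8, 0.3]
gripper_width: 0.5
```

Request:
step_arm --rows '[[[50, -30, 20, 0, 0, 0, 0], [50, -30, 20, 0, 0, 0, 0], [50, -30, 20, 0, 0, 0, 0], [50, -30, 20, 0, 0, 0, 0], [50, -20, 20, 0, 0, 0, 0], [50, 0, 0, 0, 0, 0, 0], [50, 0, 0, 0, 0, 0, 0], [50, 0, 0, 0, 0, 0, 0]]]'

```text
t: 23.67
tcp_pos: [335.3, 440.9, 314.5]
tcp_rot: [-0.555, -3.092, 0.009]
force: [1.3, -0.7, 0.7]
gripper_width: 0.498
```

```bash
python3 - <<'E'
from h import *
s=st()
t=snap('top','top14.png'); c=snap('scene','scene14.png')
for n,C in(('top',t),('scene',c)):
    P=cloud(C);hsv=cv2.cvtColor(C['color'],cv2.COLOR_RGB2HSV)
    red=((hsv[...,0]<6)|(hsv[...,0]>174))&(hsv[...,1]>170)&(hsv[...,2]>110)&(P[...,2]>170)&(P[...,2]<240)
    q=P[red];print(n,'handle',red.sum(),q.mean(0).round(1))
    m=(C['color'].min(2)>110)&(C['color'].max(2).astype(int)-C['color'].min(2)<30)&(P[...,2]>30)&(P[...,2]<60)&(np.hypot(P[...,0]-456,P[...,1]+309)<95)
    q=P[m]
    if len(q)>50:
        A=np.c_[q[:,:2]-q[:,:2].mean(0),np.ones(len(q))];print('lid',np.linalg.lstsq(A,q[:,2],rcond=None)[0],cv2.minEnclosingCircle(plane(C,np.argwhere(m)[:,::-1],40)[:,:2].astype(np.float32)))
E
```

```text
23.67 j [-1.06  0.34  0.08  1.65 -0.03  1.16  0.24] p [335.3 440.9 314.5] y [ 0.348  0.938 -0.006] z [-0.002 -0.006 -1.   ] F [ 1.3 -0.7  0.7] T [ 0. -0.  0.] g 0.498
top handle 94 [563.  315.3 201.7]
lid [-3.00991382e-04 -6.92140343e-04  4.21078042e+01] ((457.1356506347656, -306.447265625), 71.82633972167969)
scene handle 148 [566.5 317.  203.1]
lid [-4.96287776e-03  7.51154763e-03  4.33288930e+01] ((455.5815124511719, -305.7840576171875), 72.94107055664062)
```

View pics/scene14.png

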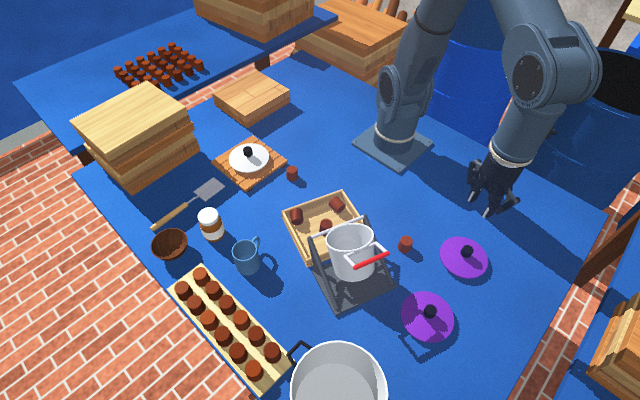

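View pics/top14.png

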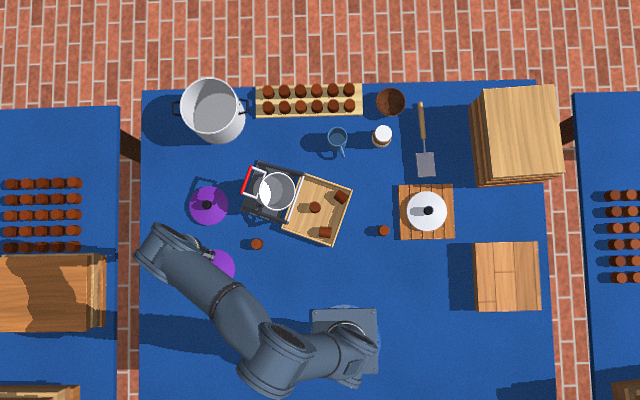

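The pictures show the lid on the board (top 428,211), the three cakes in the tray (341,197; 315,207; 325,232), the kettle on its rest and empty, and the bystanders where they were. I hand in.

```bash
python3 -c "
from h import *
print(sign_off())"
```

```text
the job is handed in; nothing more can be done
None
```

The job is done and handed in at about 24 s. I lifted the aluminium lid off by its knob and set it down on the slatted board. I then tipped the kettle by its red handle to about 1.92 rad (from the arm's position), lowered it back held in the fingers, and backed the arm away.

Last checks:
- **Lid:** knob up, about 3 mm from the board's middle, tilt under about 0.01 rad.
- **Cakes:** all three are inside the tray and the kettle is empty.
- **Kettle:** the handle is back within about 1 mm of its starting place.
- **Bystanders:** they look unmoved in both views; I did not measure them.
- **Contact forces:** they briefly reached about 43 N when the fingers closed on the knob and about 31 N when the lid touched the board. Both came through the fingers or the held lid, and I eased both off.

No check failed or disagreed; `sign_off()` gave no verdict.

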